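# Switch the palm-nut sorter to its other chute

### The job

With a fingertip, rock the sorter's seesaw gate over its pivot so that it leads to the other chute than now, and then push the slide stop fully open so that all three nuts roll down that chute into its pan. Do not touch the nuts, and leave everything else on the table where it is.

Things in the scene. Friction and masses are not known exactly. Their poses are not given: they have to be found in the camera images.
- sorter: Bench sorter with white plastic ramp, chutes and pans on a steel frame, fixed to the table. Origin on the table right under the middle of the gate's pivot pin; x points away from the robot (along the inlet ramp), y to the left along the gate, z up. Base plate 110 (x) by 400 mm (y), 6 mm thick. The pin lies along x, 130 mm above the table.
- inlet_lip (a point): Middle of the lower edge of the inlet ramp's floor, above the gate's middle, 175 mm above the table. From here the ramp, a U-channel 40 mm wide inside with walls 34 mm high, rises along the sorter's x to a closed far end 168 mm away and 25 mm higher (walls' highest point 235 mm above the table).
- pan_left (a point): Middle of the floor of the left open white catch pan: inside 144 by 144 mm, rim 45 mm above the table, outer board 89 mm. A chute 60 mm wide leads down into it from the gate's left end (from 78 to 55 mm above the table, over 105 mm).
- pan_right (a point): The same for the right catch pan, at the gate's right end.
- gate (a joint): Seesaw gate: open-ended aluminium trough, 56 mm wide, 320 mm long (along sorter y), rocking on the pin. +0.3 rad: left end up, right end down, feeds the right chute; -0.3: right end up, feeds the left chute. Top-heavy (dark steel weight over its middle, top 74 mm above the pin): rests at either stop, falls to the other once past level. About 1 N down on the raised tab rocks it.
- tab_left (a point): Middle of the top face of the gate's left flat finger tab: 50 mm (x) by 36 mm (y), 5 mm thick, sticking out of the trough towards the robot near its left end (sorter x = -58 mm, y = 135 mm). 178 mm above the table when up, 98 when down, 138 when level. The trough's wall, 25 mm higher than the tab, runs along its far edge, 30 mm beyond this point.
- tab_right (a point): The same for the gate's right finger tab (sorter y = -135 mm).
- stop (a joint): Slide stop: aluminium cross-bar over the inlet ramp with a hanging blade that closes it (sorter x = 61 mm). Value 0 = closed (starts within 4 mm of it), grows to 0.06 m = fully open as the bar slides to the right (sorter -y). Takes 2 to 4 N and stays where it is left.
- stop_plate (a point): Middle of the outer (left) face of the black upright push plate at the left end of the stop's bar: 40 mm wide (x), 52 mm high, 6 mm thick, middle 224 mm and top 250 mm above the table. Pushed to the right (sorter -y) it opens the stop; it stands 121 mm left of the ramp's middle when closed, 61 mm when open.
- nut0_center (a point): Centre of a brown palm nut: hard ball, 32 mm in diameter, about 16 g; three of them wait in a row on the inlet ramp behind the stop (this one is the lowest).
- nut1_center (a point): Centre of a brown palm nut: hard ball, 32 mm in diameter, about 16 g; three of them wait in a row on the inlet ramp behind the stop.
- nut2_center (a point): Centre of a brown palm nut: hard ball, 32 mm in diameter, about 16 g; three of them wait in a row on the inlet ramp behind the stop.
- shell: Bystander: half coconut shell, 96 mm across, 45 mm high, open side up, on the table between robot and sorter. Origin: centre of its underside.
- ladle: Bystander: steel spoon lying on the table between robot and sorter. Origin at its underside.
- dish: Bystander: small steel bowl, 100 mm across, 40 mm high, to the left. Origin: centre of its underside.
- jar: Bystander: glass jar, 64 mm across, 85 mm high, beyond the gate on the right of the ramp. Origin: centre of its underside.
- mug: Bystander: white beaker, 72 mm across, 75 mm high, beyond the gate on the left of the ramp. Origin: centre of its underside.
- oil: Bystander: amber bottle, 54 mm across, 140 mm high, to the right, in front of the right pan. Origin: centre of its underside.
There are look-alikes about, which are no part of the job. Leave any green look-alike of the part that bears nut2_center alone.

How it is judged (in metres and radians):
On the way, in this order (a step that is already met when the one before it is completed fails the run):
1. the gate is rocked over to its other stop while the slide stop is still closed (distance of tab_left from where it was at the start of the episode above 0.047 m and (value of joint gate above 0.25 rad or value of joint gate below -0.25 rad) and value of joint stop below 0.015 m), for 0.2 s.
2. the slide stop is pushed open with the gate still over (distance of tab_left from where it was at the start of the episode above 0.047 m and (value of joint gate above 0.25 rad or value of joint gate below -0.25 rad) and value of joint stop above 0.045 m), for 0.1 s.
At the end, for the whole second after the job is handed in: The gate rests at the stop opposite to where it began (beyond 0.25 rad), the slide stop is open by at least 45 mm, and all three nuts lie at rest in the catch pan below the end to which the gate now leads (distance of tab_left from where it was at the start of the episode above 0.047 m and value of joint stop above 0.045 m and ((value of joint gate below -0.25 rad and y of nut0_center in the frame of sorter between 0.243 and 0.393 m and z of each of nut0_center, nut1_center, nut2_center in the frame of sorter below 0.05 m and x of nut0_center in the frame of sorter between -0.075 and 0.075 m and y of nut1_center in the frame of sorter between 0.243 and 0.393 m and x of nut1_center in the frame of sorter between -0.075 and 0.075 m and y of nut2_center in the frame of sorter between 0.243 and 0.393 m and x of nut2_center in the frame of sorter between -0.075 and 0.075 m) or (value of joint gate above 0.25 rad and y of nut0_center in the frame of sorter between -0.393 and -0.243 m and z of each of nut0_center, nut1_center, nut2_center in the frame of sorter below 0.05 m and x of nut0_center in the frame of sorter between -0.075 and 0.075 m and y of nut1_center in the frame of sorter between -0.393 and -0.243 m and x of nut1_center in the frame of sorter between -0.075 and 0.075 m and y of nut2_center in the frame of sorter between -0.393 and -0.243 m and x of nut2_center in the frame of sorter between -0.075 and 0.075 m)) and linear speed of each of nut0, nut1, nut2 below 0.03 m/s); the robot touches nothing.
It fails at once if the robot touches a nut (contact force between any of the arm, the fingers and nut0 above 0.2 N or contact force between any of the arm, the fingers and nut1 above 0.2 N or contact force between any of the arm, the fingers and nut2 above 0.2 N).
It fails at once if a nut is lifted out of the sorter (z of any of nut0_center, nut1_center, nut2_center in the frame of sorter above 0.25 m).
It fails at once if a bystander is shifted by more than 30 mm, lifted or knocked over (distance of any of shell, ladle, dish, jar, mug, oil from where it was at the start of the episode above 0.03 m or angle between any of shell, ladle, dish, jar, mug, oil's own z axis and vertical above 0.6 rad).
It also fails if it takes over 48 s, if anything falls off the work surface, if the arm or the gripper's body presses on something with over 40 N, if the wrist force passes 120 N, or if a joint passes its speed limit or range.

### The arm

A 6-joint arm with a two-finger parallel gripper is mounted at the origin on the work surface. World frame = base frame: x ahead of the robot, y to its left, z up, the work surface at z = 0. Lengths are in mm, angles in rad, forces in N, time in s.
With the tool pointing down it reaches from about 350 to 775 mm from the base axis. Payload 7.3 kg.
Tool frame: the origin (TCP) lies midway between the tips of the shut fingers; the grasp point (between the pads) lies 19 mm behind it; z points along the fingers, y is the direction in which the jaws open and shut (so a half turn about z gives the same grasp; the last joint's range is limited). The gripper opens to 92 mm and grips with 3 to 60 N. Pads are 19 mm wide; open, the fingers measure 130 mm over their backs; the gripper's body (75 mm by 190 mm) begins 47 mm behind the grasp point.
Start: joints at [1.156, 0.342, 1.524, -0, 1.275, -0.146], TCP at [139.411, 506.171, 226.741] pointing down, gripper open.
Joint ranges: [-2.53, 2.53], [-0.77, 2.02], [0.04, 2.7], [-1, 4.14], [0.28, 2.66], [-3.11, 3.11]. Speed limits (rad/s): [2.57, 2.57, 3.14, 3.14, 3.14, 3.14].

### API

Orientations are given as a unit quaternion [w, x, y, z].
In Python, from workcell import * gives the robot as it stands.
- The arm moves only by the tool step_arm, never from a script. Its argument "commands" is a list of rows, each a list of 2 entries, a list of its own where there are three numbers: the shift along the tool's x, y, z in mm, then the turn, a rotation vector about the tool's x, y, z in rad. In form: [[[tx, ty, tz], [wx, wy, wz]], ...]. A call has 1 to 10 rows; each row is the pose to reach, as a shift and turn from the pose commanded when the call began, along the tool's axes at that moment; what a row does not reach only later rows make up. A row lasts 1/10 s, in which the tool goes at most 50 mm and 8.59 degrees, less where a joint would pass 70% of its speed; a pose out of reach is approached as far as the arm can. A call with a gripper value outside its range is refused whole. "fingers" is the finger opening in mm, from 0 to 91.8, set as the call begins (left out, the last holds). The fingers move at their own pace and stop on an object; "newtons" is the grip in N (left out, the last holds). Time passes only in rows, so rows that repeat a pose let the fingers close. It gives the time, the measured TCP pose, the force and the opening at its end, in the units of the state.
- observe(): the state, without advancing time (a new reading comes with each control period).
- snapshot(name): name is "scene" or "top"; returns (picture, depth): 420x560x3 uint8, red, green, blue; 420x560 float32, mm along the optical axis (not along the pixel's ray), 0 where there is no reading.
- camera_info(name): a dict with "fx", "fy", "cx", "cy" (pixels), "dist" ([k1, k2, p1, p2, k3] as OpenCV has them; the pictures are not rectified), "rvec" (rotation vector, rad) and "tvec" (3), from world to camera coordinates, as OpenCV has them. Camera axes: x right, y down, z forward; pixel columns grow to the right and rows downward; lengths in mm; the calibration is good to about 2 mm. A picture is of the moment at which its call begins. camera_info takes no time and is no camera call.
- sign_off(): hands the job in, once; it reports no verdict.
The state is a dict: "time_s": time; "joint_pos": joint angles; "joint_velocities": joint speeds; "joint_torque": joint torques, N m; "tool_pos": TCP position; "tcp_rot": TCP orientation; "ft_force": force on the tool from outside, world axes, zero at the start; "torque": the same for the moment, N m; "finger_gap": finger opening in mm.
Only numpy, scipy, OpenCV 4.12 (cv2) and the standard library are available. Lean on these libraries where they do the work, as an engineer would, in place of code of your own. Each camera call takes 0.05 s, during which the arm holds its last target.

## Working session

There is one attempt and no reset: what is moved stays moved. The work goes in short steps, Python scripts to look and compute and a tool call to move; the robot and the scene stay as the last step left them, time stands still between calls to the robot, and variables do not carry over. Pictures are saved under pics/ and viewed, and the job is handed in when it is done.

Besides the shell and the picture viewer there is one more tool, called after ">>>" by a JSON object that holds its "api" and its "payload". step_arm: Moves the arm, as the interface text tells. Its arguments: {"type":"object","properties":{"commands":{"type":"array","items":{"type":"array"}},"fingers":{"type":"number"},"newtons":{"type":"number"}},"required":["commands"]}

```bash
mkdir -p pics; ls; cat > h.py <<'E'
from workcell import *
import numpy as np, cv2
def save(n,im): cv2.imwrite('pics/'+n+'.png',cv2.cvtColor(im,cv2.COLOR_RGB2BGR))
def w(cam,u,v,d):
    c=camera_info(cam);K=np.array([[c['fx'],0,c['cx']],[0,c['fy'],c['cy']],[0,0,1.]])
    p=cv2.undistortPoints(np.array([[[u,v]]],float),K,np.array(c['dist']))[0,0]
    R=cv2.Rodrigues(np.array(c['rvec'],float))[0]
    return R.T@(np.array([p[0]*d,p[1]*d,d])-np.array(c['tvec']).ravel())
def cloud(cam,depth):
    c=camera_info(cam);K=np.array([[c['fx'],0,c['cx']],[0,c['fy'],c['cy']],[0,0,1.]])
    h,wd=depth.shape;uv=np.stack(np.meshgrid(np.arange(wd),np.arange(h)),-1).reshape(-1,1,2).astype(float)
    p=cv2.undistortPoints(uv,K,np.array(c['dist'])).reshape(h,wd,2)
    R=cv2.Rodrigues(np.array(c['rvec'],float))[0]
    P=np.dstack([p*depth[...,None],depth])-np.array(c['tvec']).ravel()
    P=P@R; P[depth==0]=np.nan
    return P
E
python3 - <<'E'
from h import *
for n in ('scene','top'):
    im,d=snapshot(n); save(n+'0',im); np.savez('/tmp/'+n+'0.npz',im=im,d=d)
    print(camera_info(n))
print(observe())
E
```

```text
pics
{'fx': 486.43249849758575, 'fy': 486.43249849758575, 'cx': 282.5303981321887, 'cy': 216.25994428992797, 'dist': array([-0.00063782,  0.        ,  0.        ,  0.        ,  0.        ]), 'rvec': array([ 1.5867284 ,  2.10354476, -0.72912547]), 'tvec': array([ 108.30942217, -306.28156456, 1562.50841146])}
{'fx': 421.83030562173826, 'fy': 421.83030562173826, 'cx': 275.77084432430007, 'cy': 211.0637302125707, 'dist': array([0.00689014, 0.        , 0.        , 0.        , 0.        ]), 'rvec': array([ 2.13568283, -2.13351716,  0.1644923 ]), 'tvec': array([  22.7383633 ,  559.10801783, 1019.48248712])}
{'time_s': 0.1, 'joint_pos': array([ 1.15598535e+00,  3.42640854e-01,  1.52488962e+00, -1.81551735e-05,
        1.27541045e+00, -1.46005276e-01]), 'joint_velocities': array([-0.00080188, -0.00018774, -0.00160227,  0.00090454, -0.00051017,
       -0.00111676]), 'joint_torque': array([ 1.79691600e-03, -4.32000697e+01, -2.44698304e+01,  7.18010939e-02,
        5.25199191e-02, -3.11099861e-06]), 'tool_pos': array([139.2725568 , 505.82408208, 226.13191763]), 'tcp_rot': array([-1.78221231e-04,  1.33995916e-01,  9.90981655e-01, -6.50205644e-04]), 'ft_force': array([ 1.01029687, -0.45975325, -0.26042068]), 'torque': array([ 0.03317997, -0.0071039 , -0.01716355]), 'finger_gap': 91.69668603660192}
```

View pics/scene0.png

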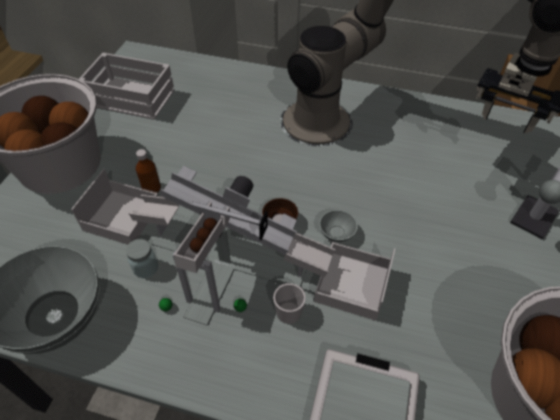

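View pics/top0.png

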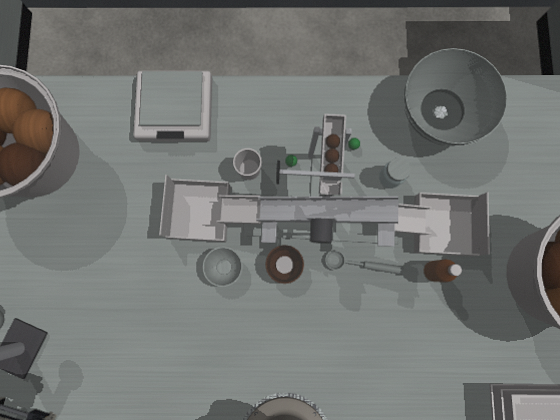

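```bash
python3 - <<'E'
from h import *
z=np.load('/tmp/top0.npz');P=cloud('top',z['d'])
np.save('/tmp/P.npy',P)
for n,(u,v) in dict(tabL=(269,232),tabR=(386,232),gL=(265,208),gR=(390,208),gmid=(300,208),weight=(321,230),plate=(279,172),bar=(310,173),barR=(345,175),rampfar=(333,117),n1=(333,141),n2=(333,155),n0=(333,168),panL=(195,212),panR=(450,225),shell=(285,264),dish=(222,267),oil=(453,270),table=(300,330),mug=(247,162),jar=(397,170),ladle=(333,260)).items():
    print(n,P[v,u].round(0), np.nanmax(P[v-2:v+3,u-2:u+3,2]).round())
im=cv2.cvtColor(z['im'],cv2.COLOR_RGB2BGR)[100:290,150:500]
im=cv2.convertScaleAbs(cv2.resize(im,None,fx=2.28,fy=2.28,interpolation=cv2.INTER_CUBIC),alpha=1.5)
cv2.imwrite('pics/crop.png',im)
E
```

```text
tabL [500.  39. 101.] 104.0
tabR [ 491. -218.  179.] 182.0
gL [559.  49.  94.] 101.0
gR [ 544. -228.  182.] 184.0
gmid [554. -34. 122.] 128.0
weight [493. -74. 202.] 206.0
plate [612.  15. 234.] 255.0
bar [609. -50. 235.] 239.0
barR [ 605. -123.  234.] 237.0
rampfar [ 739. -102.  220.] 236.0
n1 [ 682. -101.  225.] 229.0
n2 [ 653. -101.  218.] 222.0
n0 [ 625. -100.  217.] 219.0
panL [563. 236.   4.] 8.0
panR [ 529. -428.    6.] 9.0
shell [428.  -0.   9.] 11.0
dish [420. 161.   6.] 10.0
oil [ 410. -372.  143.] 145.0
table [264. -38.   1.] 6.0
mug [698. 101.   6.] 12.0
jar [ 655. -275.   86.] 89.0
ladle [ 438. -124.    4.] 8.0
```

View pics/crop.png

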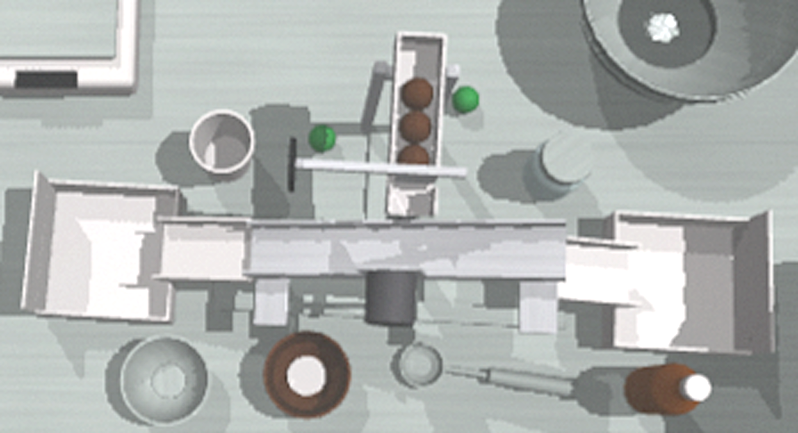

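```bash
python3 - <<'E'
from h import *
P=np.load('/tmp/P.npy'); z=np.load('/tmp/top0.npz');im=z['im'].astype(int)
def reg(n,u0,u1,v0,v1,z0,z1):
    Q=P[v0:v1,u0:u1].reshape(-1,3); q=Q[(Q[:,2]>z0)&(Q[:,2]<z1)]
    print(n,len(q),q.mean(0).round(1),'pct2',np.percentile(q,3,0).round(1),'98',np.percentile(q,97,0).round(1))
reg('tabR',374,400,224,248,170,190)
reg('tabL',255,282,222,246,90,112)
reg('weight',305,340,212,245,198,212)
reg('plate',270,290,155,190,205,260)
reg('bar',284,362,165,182,225,245)
reg('base',240,400,225,250,3,12)
reg('rampwalls',315,350,110,200,195,245)
# ramp wall rows
for v in (115,120,130,140,150,160,185,192):
    r=P[v,312:356]; print(v,[(312+i,*r[i].round(0).astype(int)) for i in range(44) if r[i,2]>190][::4])
for v in (235,240,243): print(v,[tuple(p.round(0).astype(int)) for p in P[v,372:402:2]])
print([tuple(p.round(0).astype(int)) for p in P[155:192:2,278]],[tuple(p.round(0).astype(int)) for p in P[172,272:290]])
E
```

```text
tabR 383 [ 484.8 -216.1  178.7] pct2 [ 461.2 -231.9  172.4] 98 [ 508.7 -199.7  184.2]
tabL 312 [500.4  41.2  99.2] pct2 [476.4  24.6  92.9] 98 [524.   58.2 104.9]
weight 334 [495.8 -75.7 201.5] pct2 [469.7 -93.4 198.3] 98 [520.3 -61.4 205.3]
plate 123 [609.9  12.7 240.6] pct2 [593.   -4.3 220.5] 98 [628.8  21.6 252.7]
bar 327 [607.3 -67.9 234.1] pct2 [ 600.8 -137.5  228.4] 98 [613.9   1.1 237.6]
base 1722 [504.6 -91.1   6.7] pct2 [ 469.3 -281.3    3.2] 98 [528.6 100.9  10.5]
rampwalls 1459 [ 671.1 -100.2  214.6] pct2 [ 589.  -126.   196.5] 98 [738.2 -70.6 235.9]
115 [(324, np.int64(738), np.int64(-81), np.int64(232)), (328, np.int64(736), np.int64(-89), np.int64(237)), (332, np.int64(737), np.int64(-98), np.int64(235)), (336, np.int64(737), np.int64(-107), np.int64(236)), (340, np.int64(736), np.int64(-115), np.int64(237)), (344, np.int64(736), np.int64(-123), np.int64(238))]
120 [(323, np.int64(731), np.int64(-80), np.int64(222)), (327, np.int64(740), np.int64(-92), np.int64(199)), (331, np.int64(739), np.int64(-100), np.int64(202)), (335, np.int64(738), np.int64(-109), np.int64(203
[... 4828 characters left out ...]
9), np.int64(1)), (np.int64(672), np.int64(26), np.int64(0)), (np.int64(607), np.int64(22), np.int64(252)), (np.int64(608), np.int64(19), np.int64(247)), (np.int64(607), np.int64(17), np.int64(252)), (np.int64(612), np.int64(15), np.int64(234)), (np.int64(611), np.int64(13), np.int64(236)), (np.int64(611), np.int64(11), np.int64(236)), (np.int64(611), np.int64(9), np.int64(235)), (np.int64(612), np.int64(7), np.int64(234)), (np.int64(612), np.int64(5), np.int64(234)), (np.int64(611), np.int64(3), np.int64(235)), (np.int64(611), np.int64(1), np.int64(236)), (np.int64(612), np.int64(-1), np.int64(234)), (np.int64(611), np.int64(-4), np.int64(236)), (np.int64(611), np.int64(-6), np.int64(235))]
```

```bash
cat >> h.py <<'E'
from scipy.spatial.transform import Rotation as Rn
def go(x,y,z,ang=-0.055,s=None):
    s=s or observe(); q=np.array(s['tcp_rot'])
    R=Rn.from_quat(q,scalar_first=True)
    ty=np.array([np.cos(ang),np.sin(ang),0]); tz=np.array([0,0,-1.]); tx=np.cross(ty,tz)
    T=Rn.from_matrix(np.c_[tx,ty,tz])
    sh=R.inv().apply(np.array([x,y,z])-s['tool_pos']); w=(R.inv()*T).as_rotvec()
    print('t',round(s['time_s'],2),'pos',s['tool_pos'].round(1),'F',s['ft_force'].round(1),'shift',sh.round(1),'turn',w.round(3))
E
python3 -c "
from h import *
go(430,200,300); go(485,-216,300)"
```

```text
t 0.1 pos [139.3 505.8 226.1] F [ 1.  -0.5 -0.3] shift [-361.5 -217.7  -73.6] turn [-1.000e-03  1.000e-03  1.357e+00]
t 0.1 pos [139.3 505.8 226.1] F [ 1.  -0.5 -0.3] shift [-525.  -604.2  -73.2] turn [-1.000e-03  1.000e-03  1.357e+00]
```

>>> {"api": "step_arm", "payload": {"commands": [[[0, 0, -40], [0, 0, 0]], [[-60, -35, -74], [0, 0, 0.1]], [[-120, -70, -74], [0, 0, 0.2]], [[-165, -96, -74], [0, 0, 0.3]], [[-210, -122, -74], [0, 0, 0.4]], [[-255, -150, -74], [0, 0, 0.5]], [[-300, -177, -74], [0, 0, 0.6]], [[-345, -205, -74], [0, 0, 0.7]], [[-361, -218, -74], [0, 0, 0.8]], [[-361, -218, -74], [0, 0, 0.8]]], "fingers": 0}}

```text
time_s: 1.1
tool_pos: [431.3, 197.2, 300.3]
tcp_rot: [0.0, 0.512, 0.859, -0.0]
ft_force: [-0.1, 0.7, -0.6]
finger_gap: 16.5
```

```bash
python3 -c "
from h import *
go(481,-216,300);go(481,-216,200)"
```

```text
t 1.1 pos [431.3 197.2 300.3] F [-0.1  0.7 -0.6] shift [-387.  -153.2    0.6] turn [-0.     0.001  0.551]
t 1.1 pos [431.3 197.2 300.3] F [-0.1  0.7 -0.6] shift [-386.9 -153.1  100.6] turn [-0.     0.001  0.551]
```

>>> {"api": "step_arm", "payload": {"commands": [[[-43, -17, 0], [0, 0, 0.06]], [[-86, -34, 0], [0, 0, 0.13]], [[-129, -51, 0], [0, 0, 0.2]], [[-172, -68, 0], [0, 0, 0.27]], [[-215, -85, 0], [0, 0, 0.34]], [[-258, -102, 0], [0, 0, 0.41]], [[-301, -119, 0], [0, 0, 0.48]], [[-344, -136, 0], [0, 0, 0.55]], [[-387, -153, 0], [0, 0, 0.55]], [[-387, -153, 0], [0, 0, 0.55]]]}}

```text
time_s: 2.1
tool_pos: [481.4, -217.7, 299.4]
tcp_rot: [-0.0, 0.726, 0.688, -0.001]
ft_force: [-0.3, 1.3, -0.5]
finger_gap: 0.7
```

```bash
python3 -c "
from h import *
go(481,-216,195)
for n in ('top','scene'):
    im,d=snapshot(n); save(n+'1',im)"
```

```text
t 2.1 pos [ 481.4 -217.7  299.4] F [-0.3  1.3 -0.5] shift [  1.7  -0.4 104.4] turn [-0.001  0.001  0.002]
```

View pics/scene1.png

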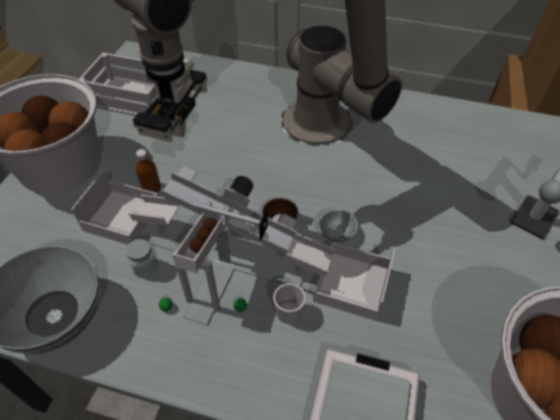

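View pics/top1.png

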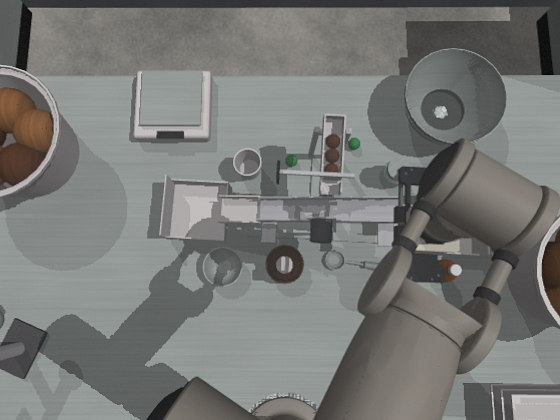

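>>> {"api": "step_arm", "payload": {"commands": [[[2, 0, 30], [0, 0, 0]], [[2, 0, 60], [0, 0, 0]], [[2, 0, 85], [0, 0, 0]], [[2, 0, 100], [0, 0, 0]], [[2, 0, 105], [0, 0, 0]], [[2, 0, 110], [0, 0, 0]], [[2, 0, 110], [0, 0, 0]]]}}

```text
time_s: 2.9
tool_pos: [481.9, -210.1, 191.0]
tcp_rot: [0.0, 0.724, 0.69, 0.0]
ft_force: [0.1, -0.4, -0.2]
finger_gap: 0.2
```

```bash
python3 -c "
from h import *
go(481,-216,125)
for n in ('scene',):
    im,d=snapshot(n); save(n+'2',cv2.resize(im[60:260,50:350],None,fx=2.6,fy=2.6,interpolation=cv2.INTER_CUBIC))"
```

```text
t 2.9 pos [ 481.9 -210.1  191. ] F [ 0.1 -0.4 -0.2] shift [-5.9 -0.7 66. ] turn [ 0.    -0.     0.008]
```

View pics/scene2.png

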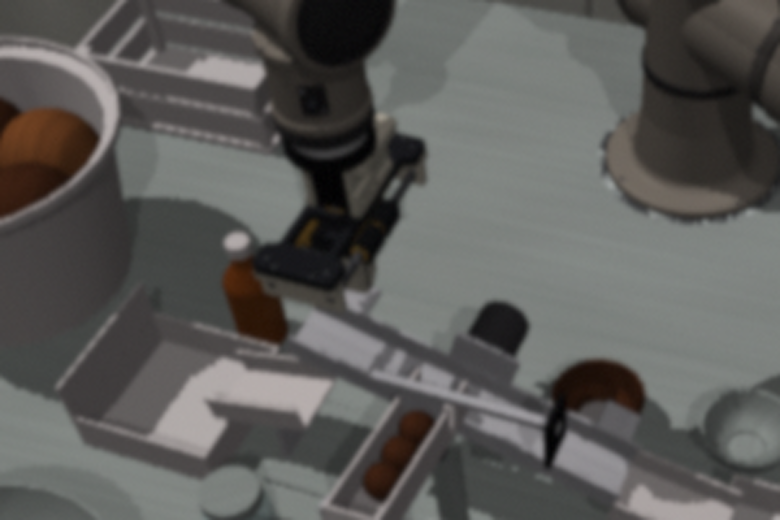

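>>> {"api": "step_arm", "payload": {"commands": [[[-6, 0, 6], [0, 0, 0]], [[-6, 0, 14], [0, 0, 0]], [[-6, 0, 22], [0, 0, 0]], [[-6, 0, 30], [0, 0, 0]], [[-6, 0, 38], [0, 0, 0]], [[-6, 0, 46], [0, 0, 0]], [[-6, 0, 54], [0, 0, 0]], [[-6, 0, 62], [0, 0, 0]], [[-6, 0, 68], [0, 0, 0]], [[-6, 0, 68], [0, 0, 0]]]}}

```text
time_s: 3.95
tool_pos: [481.0, -216.4, 121.7]
tcp_rot: [-0.001, 0.724, 0.69, -0.0]
ft_force: [0.3, -0.7, -0.6]
finger_gap: 0.5
```

```bash
python3 -c "
from h import *
go(481,-216,300)
for n in ('scene',):
    im,d=snapshot(n); save(n+'3',cv2.resize(im[60:260,50:350],None,fx=2.6,fy=2.6,interpolation=cv2.INTER_CUBIC))"
```

```text
t 3.95 pos [ 481.  -216.4  121.7] F [ 0.3 -0.7 -0.6] shift [   0.6   -0.3 -178.3] turn [-0.002 -0.001  0.007]
```

View pics/scene3.png

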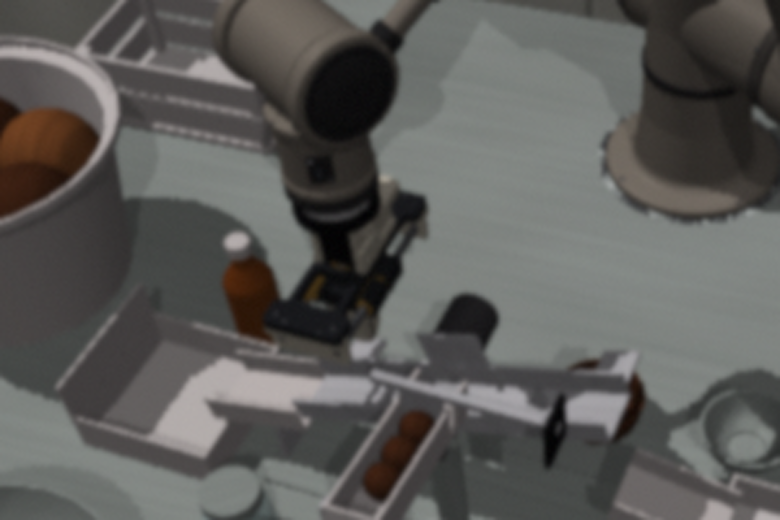

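The gate has tipped: its right end is down on the right chute, its left end is up. I'm going up and over to the stop plate.

>>> {"api": "step_arm", "payload": {"commands": [[[0, 0, -40], [0, 0, 0]], [[0, 0, -80], [0, 0, 0]], [[0, 0, -120], [0, 0, 0]], [[0, 0, -160], [0, 0, 0]], [[0, 0, -190], [0, 0, 0]], [[0, 0, -190], [0, 0, 0]]]}}

```text
time_s: 4.6
tool_pos: [483.0, -217.6, 318.0]
tcp_rot: [0.005, 0.724, 0.69, 0.001]
ft_force: [-0.5, 0.2, 0.3]
finger_gap: 0.2
```

```bash
python3 -c "
from h import *
go(612,62,310)"
```

```text
t 4.6 pos [ 483.  -217.6  318. ] F [-0.5  0.2  0.3] shift [285.5 115.4   7.6] turn [0.009 0.005 0.007]
```

>>> {"api": "step_arm", "payload": {"commands": [[[40, 16, 0], [0, 0, 0]], [[80, 32, 0], [0, 0, 0]], [[120, 48, 0], [0, 0, 0]], [[160, 64, 0], [0, 0, 0]], [[200, 80, 0], [0, 0, 0]], [[240, 97, 0], [0, 0, 0]], [[275, 111, 0], [0, 0, 0]], [[286, 115, 0], [0.009, 0.005, 0.007]], [[286, 115, 0], [0.009, 0.005, 0.007]], [[286, 115, 0], [0.009, 0.005, 0.007]]]}}

```text
time_s: 5.6
tool_pos: [609.7, 62.4, 312.2]
tcp_rot: [-0.005, 0.726, 0.687, -0.002]
ft_force: [-0.5, -0.3, -0.4]
finger_gap: 0.5
```

```bash
python3 -c "
from h import *
go(612,55,208)
im,d=snapshot('scene'); save('scene4',cv2.resize(im[60:330,50:400],None,fx=2.2,fy=2.2,interpolation=cv2.INTER_CUBIC))
np.savez('/tmp/s4.npz',im=im,d=d)
P=cloud('scene',d)
m=(P[...,2]>205)&(P[...,2]<255)&(abs(P[...,0]-612)<35)&(P[...,1]>-10)&(P[...,1]<50)
print(m.sum(),np.percentile(P[m],[3,50,97],axis=0).round(1))"
```

```text
t 5.6 pos [609.7  62.4 312.2] F [-0.5 -0.3 -0.4] shift [ -7.7   3.7 104.2] turn [-0.01  -0.004 -0.   ]
211 [[597.5  -6.1 206.5]
 [618.2  18.5 233.5]
 [636.1  21.5 251.7]]
```

View pics/scene4.png

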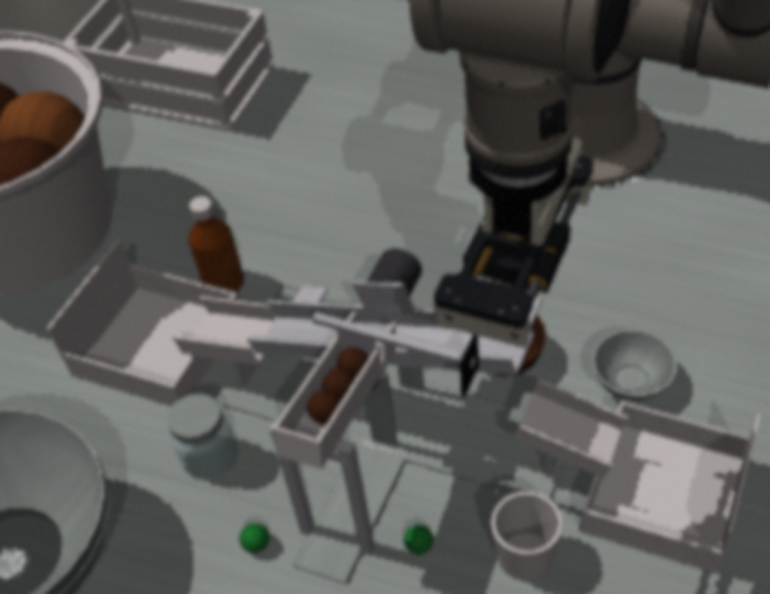

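>>> {"api": "step_arm", "payload": {"commands": [[[0, 4, 30], [0, 0, 0]], [[0, 4, 60], [0, 0, 0]], [[0, 4, 85], [-0.01, -0.004, 0]], [[0, 4, 100], [-0.01, -0.004, 0]], [[0, 4, 104], [-0.01, -0.004, 0]], [[0, 4, 104], [-0.01, -0.004, 0]]]}}

```text
time_s: 6.25
tool_pos: [612.9, 62.5, 208.9]
tcp_rot: [-0.0, 0.727, 0.687, 0.001]
ft_force: [0.6, 0.0, -0.2]
finger_gap: 0.5
```

```bash
python3 -c "
from h import *
go(615,34,208)
im,d=snapshot('scene'); save('scene5',cv2.resize(im[150:330,180:400],None,fx=3.5,fy=3.3,interpolation=cv2.INTER_CUBIC))
"
```

```text
t 6.25 pos [612.9  62.5 208.9] F [ 0.6  0.  -0.2] shift [-28.3   3.7   0.8] turn [ 0.001 -0.001 -0.002]
```

View pics/scene5.png

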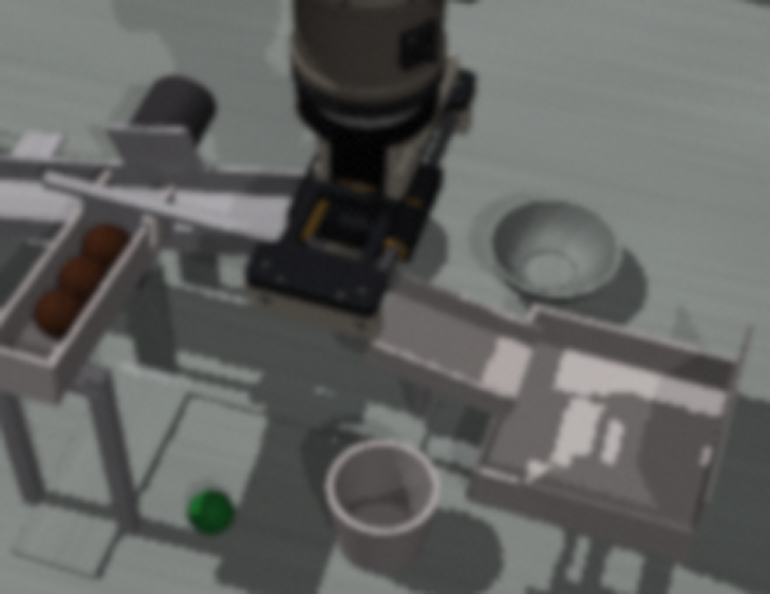

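>>> {"api": "step_arm", "payload": {"commands": [[[-8, 3, 0], [0, 0, 0]], [[-16, 3, 0], [0, 0, 0]], [[-24, 3, 0], [0, 0, 0]], [[-32, 3, 0], [0, 0, 0]], [[-40, 3, 0], [0, 0, 0]], [[-48, 3, 0], [0, 0, 0]], [[-56, 3, 0], [0, 0, 0]], [[-64, 3, 0], [0, 0, 0]], [[-72, 3, 0], [0, 0, 0]], [[-80, 3, 0], [0, 0, 0]]]}}

```text
time_s: 7.3
tool_pos: [611.7, -16.9, 208.6]
tcp_rot: [0.0, 0.726, 0.687, 0.001]
ft_force: [-0.1, 0.9, 0.5]
finger_gap: 0.2
```

```bash
python3 -c "
from h import *
go(611,-29,208)
im,d=snapshot('scene'); save('scene6',cv2.resize(im[110:330,50:400],None,fx=2.2,fy=2.2,interpolation=cv2.INTER_CUBIC))
"
```

```text
t 7.3 pos [611.7 -16.9 208.6] F [-0.1  0.9  0.5] shift [-12.1  -0.    0.6] turn [ 0.001 -0.001  0.   ]
```

View pics/scene6.png

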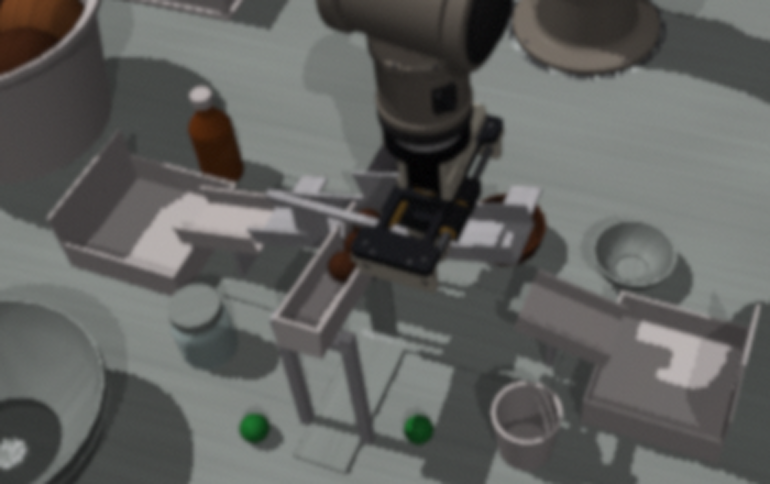

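Nuts are rolling. I'll push the stop the rest of the way.

>>> {"api": "step_arm", "payload": {"commands": [[[-4, 0, 0], [0, 0, 0]], [[-7, 0, 0], [0, 0, 0]], [[-10, 0, 0], [0, 0, 0]], [[-12, 0, 0], [0, 0, 0]], [[-13, 0, 0], [0, 0, 0]], [[-13, 0, 0], [0, 0, 0]]]}}

```text
time_s: 7.95
tool_pos: [611.0, -24.3, 208.5]
tcp_rot: [-0.003, 0.725, 0.688, 0.003]
ft_force: [0.1, 17.4, 0.4]
finger_gap: 0.5
```

```bash
python3 -c "
from h import *
go(611,-29,208)
im,d=snapshot('scene'); save('scene7',cv2.resize(im[110:330,50:400],None,fx=2.2,fy=2.2,interpolation=cv2.INTER_CUBIC))
"
```

```text
t 7.95 pos [611.  -24.3 208.5] F [ 0.1 17.4  0.4] shift [-4.7  0.2  0.5] turn [ 0.001 -0.009  0.002]
```

View pics/scene7.png

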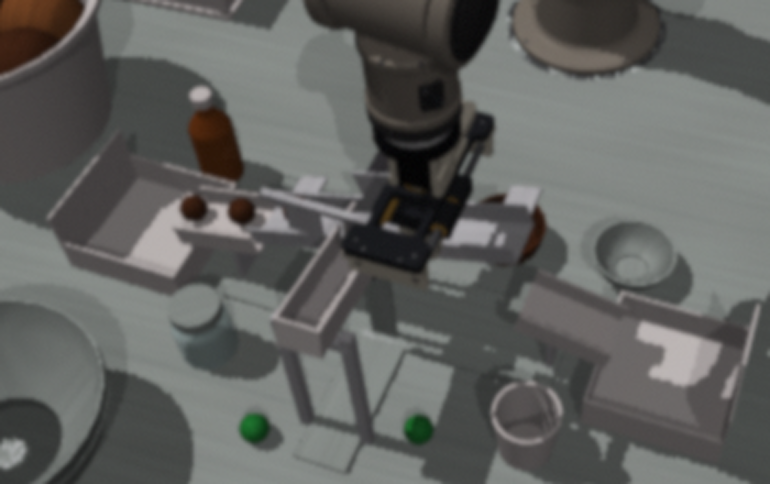

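The stop is at its end (17 N). I'll back off sideways first, then go up.

>>> {"api": "step_arm", "payload": {"commands": [[[10, 0, 0], [0, 0, 0]], [[30, 0, 0], [0, 0, 0]], [[50, 0, 0], [0, 0, 0]], [[60, 0, -20], [0, 0, 0]], [[60, 0, -60], [0, 0, 0]], [[60, 0, -95], [0, 0, 0]], [[60, 0, -110], [0, 0, 0]], [[60, 0, -110], [0, 0, 0]], [[60, 0, -110], [0, 0, 0]], [[60, 0, -110], [0, 0, 0]]]}}

```text
time_s: 9.0
tool_pos: [613.6, 30.4, 316.7]
tcp_rot: [-0.001, 0.726, 0.687, -0.001]
ft_force: [-0.7, -0.2, -0.5]
finger_gap: 0.7
```

```bash
python3 -c "
from h import *
go(611,-29,208)
im,d=snapshot('scene'); save('scene8',cv2.resize(im[110:330,50:400],None,fx=2.2,fy=2.2,interpolation=cv2.INTER_CUBIC))
im,d=snapshot('top'); save('top8',im)
"
```

```text
t 9.0 pos [613.6  30.4 316.7] F [-0.7 -0.2 -0.5] shift [-59.6   0.9 108.7] turn [-0.002 -0.001 -0.   ]
```

View pics/scene8.png

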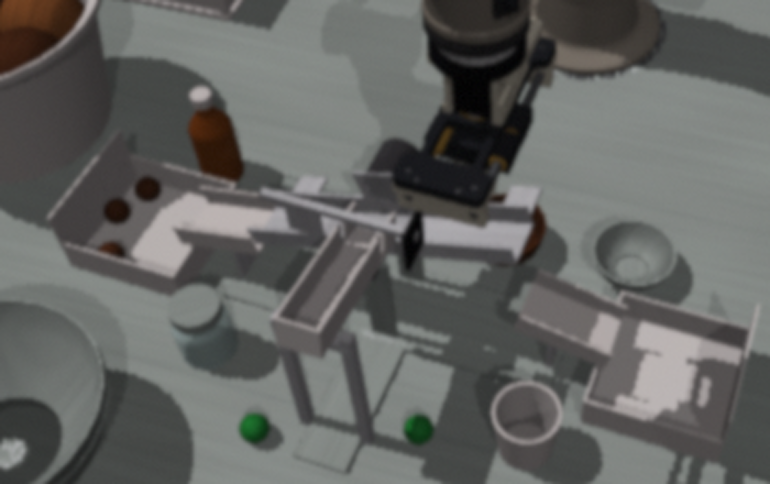

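View pics/top8.png

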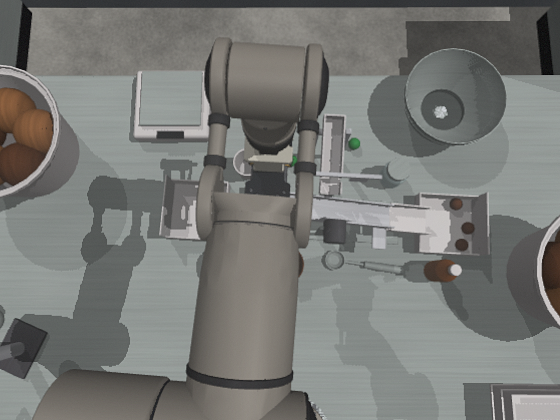

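All three nuts are in the right pan. I'll wait for them to settle, then check their rest positions and the bystanders.

>>> {"api": "step_arm", "payload": {"commands": [[[0, 0, -10], [0, 0, 0]], [[0, 0, -10], [0, 0, 0]], [[0, 0, -10], [0, 0, 0]], [[0, 0, -10], [0, 0, 0]], [[0, 0, -10], [0, 0, 0]], [[0, 0, -10], [0, 0, 0]], [[0, 0, -10], [0, 0, 0]], [[0, 0, -10], [0, 0, 0]], [[0, 0, -10], [0, 0, 0]], [[0, 0, -10], [0, 0, 0]]]}}

```text
time_s: 10.1
tool_pos: [614.2, 30.5, 328.6]
tcp_rot: [-0.0, 0.726, 0.687, 0.001]
ft_force: [0.3, 1.1, -0.8]
finger_gap: 0.2
```

>>> {"api": "step_arm", "payload": {"commands": [[[0, 0, 0], [0, 0, 0]], [[0, 0, 0], [0, 0, 0]], [[0, 0, 0], [0, 0, 0]], [[0, 0, 0], [0, 0, 0]], [[0, 0, 0], [0, 0, 0]], [[0, 0, 0], [0, 0, 0]], [[0, 0, 0], [0, 0, 0]], [[0, 0, 0], [0, 0, 0]], [[0, 0, 0], [0, 0, 0]], [[0, 0, 0], [0, 0, 0]]]}}

```text
time_s: 11.1
tool_pos: [614.2, 30.5, 328.7]
tcp_rot: [-0.0, 0.726, 0.687, 0.001]
ft_force: [0.5, -0.1, 0.7]
finger_gap: 0.5
```

```bash
cat > chk.py <<'E'
from h import *
im,d=snapshot('top'); P=cloud('top',d); save('topchk%d'%(observe()['time_s']*100),im)
h=im.astype(int); m=((h[...,0]-h[...,2])>25); m[:,:415]=0; m[:,495:]=0; m[:190]=0; m[255:]=0
n,l,st,c=cv2.connectedComponentsWithStats(m.astype(np.uint8))
a=-.055;S=np.array([[np.cos(a),np.sin(a)],[-np.sin(a),np.cos(a)]])
for i in range(1,n):
    if st[i,4]>15:
        p=np.nanmedian(P[l==i],0); print(c[i].round(1),st[i,4],p.round(0),'sorter',(S@(p[:2]-[550.5,-90.7])).round(0))
Q=P[224:250,360:400].reshape(-1,3);q=Q[(Q[:,2]>60)&(Q[:,2]<200)];print('tabR',q.mean(0).round(0))
E
python3 chk.py; python3 chk.py; python3 - <<'E'
from h import *
im,d=snapshot('scene'); P=cloud('scene',d)
m=(P[...,2]>240)&(P[...,2]<256)&(abs(P[...,0]-612)<35)&(P[...,1]>-80)&(P[...,1]<50)
print('plate top',m.sum(),np.median(P[m],0).round(1)); save('scene9',im); go(613,30,300)
E
```

```text
[457.8 203.1] 45 [ 582. -440.   35.] sorter [  51. -347.]
tabR [ 497. -226.  100.]
[457.8 203.2] 45 [ 581. -439.   35.] sorter [  50. -346.]
tabR [ 497. -226.  100.]
plate top 70 [615.1 -38.7 248.8]
t 11.25 pos [614.2  30.5 328.6] F [ 0.9 -0.5 -0.4] shift [-0.6 -1.2 28.6] turn [ 0.001 -0.001  0.   ]
```

View pics/scene9.png

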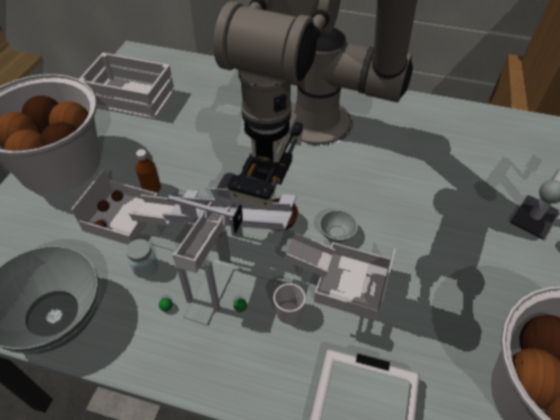

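```bash
sed -i 's/>25)/>9)/' chk.py; python3 chk.py; python3 chk.py
```

```text
[456.1 203.6] 104 [ 580. -437.   32.] sorter [  49. -344.]
[467.5 227.6] 116 [ 519. -461.   31.] sorter [ -11. -372.]
[461.6 244.4] 115 [ 477. -444.   32.] sorter [ -54. -357.]
tabR [ 497. -226.  100.]
[456.1 203.5] 101 [ 580. -437.   32.] sorter [  48. -344.]
[467.5 227.6] 118 [ 519. -462.   31.] sorter [ -11. -372.]
[461.5 244.3] 116 [ 477. -444.   31.] sorter [ -54. -356.]
tabR [ 497. -226.  100.]
```

All within limits and at rest, so I'm handing in.

```bash
python3 -c "
from workcell import *
print(sign_off())"
```

```text
the job is handed in; nothing more can be done
None
```

The job is done and handed in. With the closed fingertips I pressed the raised right tab down, so the gate rocked over to the right chute. I then pushed the slide stop's plate to the right until it hit its end (17 N), backed off and lifted clear.

- **Gate and stop:** The right tab is now down at about 100 mm above the table (98 expected). The stop plate moved about 56 mm to the right, against the 45 mm needed.
- **Nuts:** All three lie still in the right pan. In the sorter's frame they are at about x = 48, -11 and -54 mm, and y = -344, -372 and -357 mm. Their positions agreed to about 1 mm between two successive pictures.
- **Everything else:** The bystanders look undisturbed in the last scene picture, though I did not measure their positions. The arm is free in the air, with wrist force within noise.
- **Disagreement:** The plate's position along x differed by about 4–6 mm between the two cameras, so I aimed between the two values. My first nut check found only one nut because its colour threshold was too strict. After I lowered it, all three showed.

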